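Take the inflator nozzle out of the push-fit air outlet and rack it

ROBOT

A 6-joint arm with a two-finger parallel gripper is mounted at the origin on a cart in front of the work surface, level with it; the furniture and walls round the work are solid. World frame = base frame: x ahead of the robot, y to its left, z up, the work surface at z = 0. Lengths are in mm, angles in rad, forces in N, time in s.
With the tool pointing down it reaches from about 350 to 975 mm from the base axis. Payload 7.1 kg.
Tool frame: the origin (TCP) lies midway between the tips of the shut fingers; the grasp point (between the pads) lies 19 mm behind it (ctrl.grip_depth is the distance from the TCP to the grasp point, in mm); z points along the fingers, y is the line along which they close (so a half turn about z gives the same grasp; the last joint's range is limited). The gripper opens to 88 mm and grips with 3 to 60 N. Pads are 20 mm wide; open, the fingers measure 115 mm over their backs; the gripper's body (75 mm by 178 mm) begins 61 mm behind the grasp point.
Start: joints at [1.147, 0.423, 1.63, -0, 1.089, -0.019], TCP at [246.114, 574.485, 222.675] pointing down, gripper open.
Joint ranges: [-3, 3], [-0.9, 2.11], [0.09, 2.58], [-1.31, 4.45], [0.11, 2.69], [-2.54, 2.54]. Speed limits (rad/s): [2.39, 2.39, 3.01, 3.14, 3.14, 3.14].

INTERFACE

Orientations are given as a rotation vector (axis times angle).
In Python, from workcell import ctrl, cams gives the robot as it stands.
- The arm moves only by the tool move_arm, never from a script. Its argument "steps" is a list of rows, each a list of 3 entries, a list of its own where there are three numbers: the shift along the tool's x, y, z in units of 25 mm (1.0 is 25 mm), then the turn about the tool's z in units of 5 degrees (1.0 is 5 degrees), then the closure, from 0 (fully open) to 1 (shut). A call has 1 to 20 rows; each row shifts and turns the commanded pose from where the row before left it, along the tool's axes as they then stand; what a row does not reach is not made up. A row lasts 1/12 s, in which the tool goes at most 41.7 mm and 7.16 degrees, less where a joint would pass 70% of its speed; a pose out of reach is approached as far as the arm can. A call is refused whole if a number of a shift passes 1 or a number of a turn 1, either way. A call with a gripper value outside its range is refused whole. The fingers move at their own pace and stop on an object; the grip force is fixed at half the most. Time passes only in rows, so rows that do not move let the fingers close. It gives the time, the measured TCP pose, the force, the opening and the grip force at its end, in the units of the state.
- ctrl.get_obs(): the state, without advancing time (a new reading comes with each control period).
- cams.get_image(name): name is "scene" or "top" or "wrist"; returns a dict with "image" (420x560x3 uint8, red, green, blue), "camera_matrix" (3x3 intrinsics, pixels), "xyz" and "rotation" of the camera in the world; the wrist camera has in their place "mount" (4x4, takes a point from camera to tool coordinates, whose origin is the TCP and whose axes are the flange's). Camera axes: x right, y down, z forward; pixel columns grow to the right and rows downward; lengths in mm; the calibration is good to about 2 mm. A picture is of the moment at which its call begins: read the wrist's pose just before it. There is no depth.
- ctrl.close_job(): hands the job in; it is judged then, once.
Trained networks look in the newest picture that a camera, given by its name, has taken for a name from the list of things; names that differ only in an ending like _2 or _b are one class to them, and where a whole thing is asked for, a point or a joint stands for the part that bears it (a point fixed in the world has none). Each returns a list of dicts, best first, with "p" (0 to 1); they miss things now and then, are a little off and sometimes report something else, mostly with a low value. They report only what shows in the picture. A call takes as long as a camera call.
- cams.boxes_of(camera, thing): "rect" ([centre column, centre row, width, height] in pixels, round what is visible of it).
- cams.cut_out(camera, thing): "pixels" (420x560 bool, what is visible of it) and "rect" ([centre column, centre row, width, height] in pixels, round what is visible of it).
The state is a dict: "t": time; "qpos": joint angles; "qvel": joint speeds; "joint_torque": joint torques, N m; "ee_pos": TCP position; "orientation": TCP orientation; "ft_force": force on the tool from outside, world axes, zero at the start; "moment": the same for the moment, N m; "width": finger opening in mm; "grasp_force": force on a finger pad.
Only numpy, scipy, OpenCV 4.12 (cv2) and the standard library are available. Lean on these libraries where they do the work, as an engineer would, in place of code of your own. Each camera call takes 0.05 s, during which the arm holds its last target. There are 200 camera calls.

TASK

The air line is unplugged: take the inflator nozzle out of the air outlet's push-fit port and stand it, foot down and fully home, in the empty hole of the nozzle rack. The nozzle is locked until the port's release ring is pressed down to its stop, so press the ring with the fingertips either side of the nozzle and draw the nozzle out from that position; do not wrench a locked nozzle or ram the ring. Leave the other nozzles and the things on the bench where they are.

Things in the scene. Friction and masses are not known exactly. Their poses are not given: they have to be found in the camera images.
- air_outlet: Air outlet, fixed in each run: aluminium block 52x52 mm, 50 mm high, on a dark steel foot 110x80x6 mm; gauge in front (-x), black knob right (-y), brass plug behind (+x), the push-fit port upright on top, in the middle. Origin: centre of the underside, z up = the port's axis. Only the port, its ring and the nozzle are higher than 51 mm.
- port (a point): Centre of the steel port body's rim (42 mm wide), 66 mm above the outlet's origin. Above it is the release ring: black ribbed flange, 36 mm wide, 4 mm thick, round the nozzle. It is screwed onto the collet by an amount that differs: its flat top is 9 to 19 mm above this point when up, not told. Fingertips set 16 to 26 mm apart astride the nozzle stand on it.
- port_floor (a point): Floor of the port, 30 mm below its rim; the seated nozzle stands on it. Pressing the ring down draws two dogs out of the nozzle's groove: about 3 N starts it, it yields 1.7 N per mm, and after 5 mm, at about 11 N, it meets a rigid stop. It springs back and follows rising fingers, so it must be at the stop (within 0.5 mm) when the nozzle is gripped and lifted in one go.
- nozzle: The nozzle in the port: aluminium tube, 14 mm diameter, 75 mm long, about 120 g; top 8 mm taper to 9 mm; groove 12 to 20 mm above the foot. Round: yaw does not matter. Origin: centre of the foot, z up. Sideways play 0.75 mm. Locked, it rises 2 mm, then stops hard; released, it is past the dogs when lifted 2 mm and they only rub (a few N). Grip above the ring.
- nozzle_rack: Nozzle rack, fixed in each run: grey block with aluminium rim, 154x64 mm, 36 mm high, with a row of three round holes along its x axis at x = -50, 0 and +50 mm, each 17 mm wide and 28 mm deep. The one at x = -50 mm is empty. Origin: centre of the underside, z up.
- empty_hole (a point): Centre of the mouth of the rack's empty hole, level with the rack's top, 36 mm above the bench.
- empty_hole_floor (a point): Centre of the floor of that hole, 28 mm below its mouth.
- fan_nozzle: Nozzle with a flat fan tip, in the rack's middle hole, standing 46 mm above the rack. Leave it. Origin: its foot.
- needle_nozzle: Nozzle with a thin tip, in the rack's hole at x = +50 mm, standing 52 mm above the rack. Leave it. Origin: its foot.
- sticky_pad: Sticky-note pad 50x50x18 mm lying on the bench, a bystander. Origin: centre of its underside.
- marker_pen: Marker pen 17x135x16 mm lying on the bench, a bystander.
- tape_measure: Black tape measure 66x78x37 mm, a bystander.
- glue_stick: Glue stick standing upright, 29 mm diameter, 96 mm high, a bystander.
- parcel_scale: The big parcel scale at the right of the bench, solid, 0.36 m high, reaching forward to about x = 0.5 m between y = -0.2 and -0.55 m. It stands between the arm's start and the work: draw the arm in before swinging past it. Origin: centre of its underside.

How it is judged (in metres and radians):
On the way:
1. the nozzle is out of the port: its foot is above the ring (z of nozzle in the frame of port above 0.02 m), for 0.1 s.
At the end, for the whole second after the job is handed in: the nozzle stands at rest in the rack's empty hole, foot within 3 mm of the hole's floor and 4 mm of its axis, tilted less than 0.15 rad (horizontal distance between nozzle and empty_hole_floor below 0.004 m and z of nozzle in the frame of empty_hole_floor between -0.002 and 0.003 m and angle between nozzle's own z axis and vertical below 0.15 rad and linear speed of nozzle below 0.02 m/s); the robot touches nothing.
It fails at once if the release ring or another part of the air outlet is rammed: the robot presses on it with more than 25 N (contact force between any of the arm, the fingers and air_outlet above 25 N).
It fails at once if the nozzle is wrenched in the port or rammed down in it: more than 40 N between nozzle and air outlet (contact force between nozzle and air_outlet above 40 N).
It fails at once if the nozzle is rammed into the rack: more than 40 N between nozzle and rack (contact force between nozzle and nozzle_rack above 40 N).
It fails at once if a nozzle in the rack is moved by more than 15 mm (distance of any of fan_nozzle, needle_nozzle from where it was at the start of the episode above 0.015 m).
It fails at once if a bystander on the bench is moved by more than 30 mm (distance of any of sticky_pad, marker_pen, tape_measure, glue_stick from where it was at the start of the episode above 0.03 m).
It also fails if it takes over 58 s, if anything falls off the work surface, if the arm or the gripper's body presses on something with over 40 N, if the wrist force passes 120 N, or if a joint passes its speed limit or range.

## Working session

There is one attempt and no reset: what is moved stays moved. The work goes in short steps, Python scripts to look and compute and a tool call to move; the robot and the scene stay as the last step left them, time stands still between calls to the robot, and variables do not carry over. Pictures are saved under pics/ and viewed, at most 10 in all, crops included, and the job is handed in when it is done.

Besides the shell and the picture viewer there is one more tool, called after "Call:" by a JSON object that holds its "method" and its "body". move_arm: Moves the arm, as the interface text tells. Its arguments: {"type":"object","properties":{"steps":{"type":"array"}},"required":["steps"]}

```bash
mkdir -p pics; ls; cat > h.py <<'E'
import numpy as np, cv2
from scipy.spatial.transform import Rotation as R
from workcell import ctrl, cams
def cam(name):
    o=ctrl.get_obs(); d=cams.get_image(name)
    if name=="wrist":
        T=np.eye(4);T[:3,:3]=R.from_rotvec(o["orientation"]).as_matrix();T[:3,3]=o["ee_pos"]
        M=T@np.array(d["mount"]); d["xyz"]=M[:3,3]; d["rotation"]=M[:3,:3]
    d["rotation"]=np.array(d["rotation"]);
    if d["rotation"].shape!=(3,3): d["rotation"]=R.from_rotvec(d["rotation"]).as_matrix()
    return d
def ray(d,u,v):
    r=d["rotation"]@np.linalg.solve(np.array(d["camera_matrix"]),[u,v,1.]); return np.array(d["xyz"]),r/np.linalg.norm(r)
def onz(d,u,v,z):
    o,r=ray(d,u,v); return o+r*(z-o[2])/r[2]
def tri(rs):
    A=0;b=0
    for o,r in rs:
        P=np.eye(3)-np.outer(r,r);A=A+P;b=b+P@o
    return np.linalg.solve(A,b)
def proj(d,p):
    q=np.array(d["camera_matrix"])@(d["rotation"].T@(np.array(p)-d["xyz"])); return q[:2]/q[2]
def save(d,n): cv2.imwrite(f"pics/{n}.png",d["image"][:,:,::-1])
E
python3 - <<'E'
from h import *
np.set_printoptions(precision=3,suppress=True)
o=ctrl.get_obs();print(o)
ims=[]
for c in["scene","top"]:
    d=cam(c);save(d,c+"0");print(c,d["xyz"],d["rotation"][:,2],d["camera_matrix"][0])
    for t in["air_outlet","port","nozzle","nozzle_rack","fan_nozzle","needle_nozzle","sticky_pad","marker_pen","tape_measure","glue_stick","parcel_scale"]:
        print(t,[(round(b["p"],2),np.round(b["rect"],1)) for b in cams.boxes_of(c,t)[:2]])
E
```

```text
pics
{'t': 0.0, 'qpos': array([ 1.147,  0.424,  1.631, -0.   ,  1.089, -0.019]), 'qvel': array([-0.002,  0.002, -0.   , -0.001, -0.001, -0.   ]), 'joint_torque': array([  0.001, -54.465, -27.366,   0.064,   0.023,  -0.   ]), 'ee_pos': array([245.933, 574.004, 221.926]), 'orientation': array([-0.631, -3.077,  0.002]), 'ft_force': array([-0.224, -0.071,  0.156]), 'moment': array([ 0.028, -0.013, -0.031]), 'grasp_force': 0.0, 'width': 87.96824670884648}
scene [-281.772 -732.625  580.038] [ 0.71   0.573 -0.409] [425.308   0.    275.908]
air_outlet [(0.82, array([257.1, 239.6,  43.7,  43.2])), (0.66, array([258. , 206.2,  29.2,  19.4]))]
port [(0.87, array([257.1, 239.2,  40.7,  37.7]))]
nozzle [(0.5, array([259.1, 213.5,   6.5,  12.4])), (0.44, array([193.1, 215.8,  51.2,  27.1]))]
nozzle_rack [(0.71, array([191.1, 215.4,  49.5,  30.7]))]
fan_nozzle [(0.4, array([190.4, 200.6,   3.4,   9.5]))]
needle_nozzle []
sticky_pad [(0.75, array([190.8, 233.3,  24. ,  12.3]))]
marker_pen [(0.65, array([219.4, 221.9,  30.8,  17.5])), (0.36, array([192.7, 233.1,  23.8,  17. ]))]
tape_measure [(0.7, array([258.4, 205.8,  25.7,  19.9]))]
glue_stick [(0.49, array([288.8, 206.4,  11.4,  29.8]))]
parcel_scale [(0.3, array([254. , 238.5,  44. ,  45.4]))]
top [ 431.99   -38.861 1286.598] [ 0.1    0.018 -0.995] [477.479   0.    281.113]
air_outlet [(0.86, array([288.9, 229. ,  40.5,  43.2]))]
port [(0.73, array([286.6, 228.4,  34.9,  43.3]))]
nozzle []
nozzle_rack [(0.77, array([184.6, 222.2,  25.5,  58.8]))]
fan_nozzle []
needle_nozzle []
sticky_pad [(0.89, array([218.4, 256.1,  21.4,  19.7]))]
marker_pen [(0.56, array([222.6, 215.4,   6. ,  44.6]))]
tape_measure [(0.63, array([230.4, 158.4,  26.7,  27.9])), (0.48, array([219. , 256.4,  19.8,  20.2]))]
glue_stick [(0.56, array([272.9, 152.5,  16.2,  16.6])), (0.5, array([288.6, 227.5,  40.5,  42.4]))]
parcel_scale [(0.2, array([273.9, 153.9,  15.5,  17.8]))]
```

```bash
python3 - <<'E'
import cv2,numpy as np
a=cv2.imread("pics/scene0.png")[130:300,120:360];b=cv2.imread("pics/top0.png")[100:330,130:450]
a=cv2.resize(a,(800,567))[:, :];cv2.imwrite("pics/s1.png",a)
cv2.imwrite("pics/t1.png",cv2.resize(b,(800,575)))
from h import *
d=cam("top")
for n,u,v,z in [("out",288.9,229,30),("rack",184.6,222,36),("pad",218,256,18),("pen",222.6,215.4,16),("tape",230,158,37),("glue",273,152.5,96)]:print(n,onz(d,u,v,z).round())
E
```

```text
out [495. -39.  30.]
rack [506. 236.  36.]
pad [419. 147.  18.]
pen [527. 139.  16.]
tape [679. 123.  37.]
glue [684.   6.  96.]
```

View pics/s1.png

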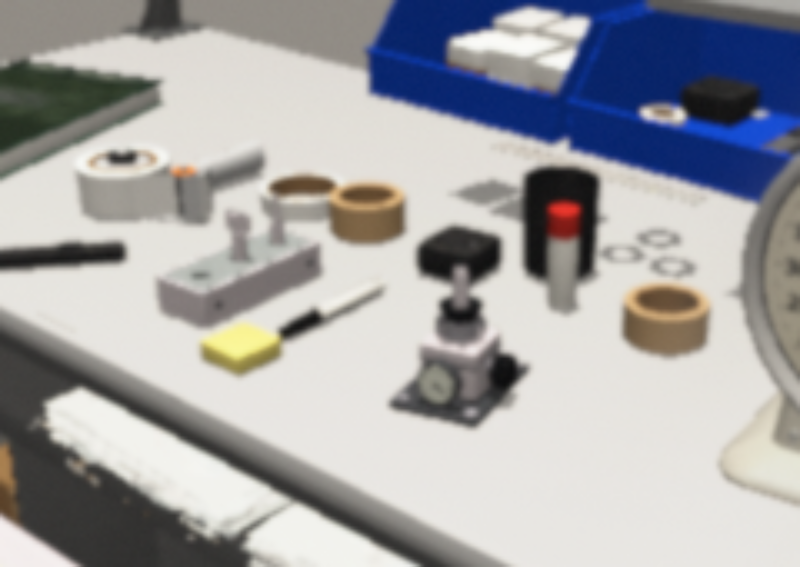

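View pics/t1.png

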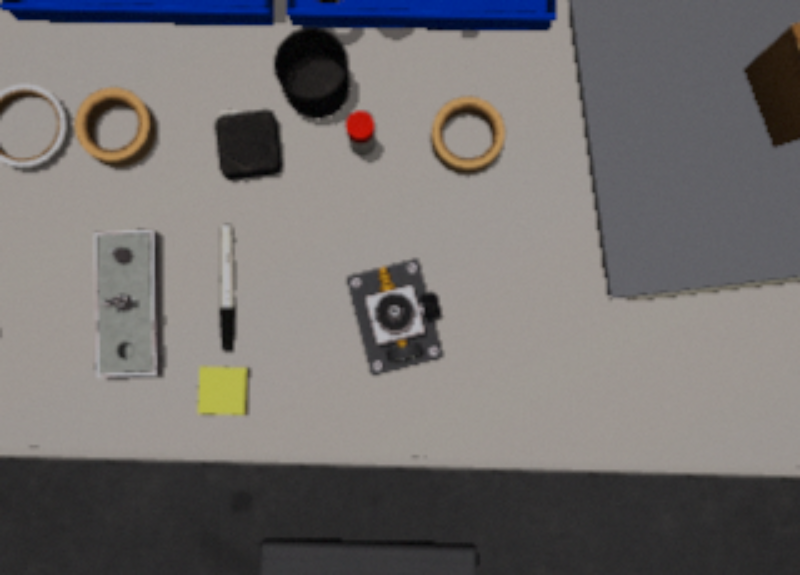

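The top view shows the outlet with the nozzle at about pixel (288,224), and the rack's empty hole nearest the robot at about (180,241). The scene view agrees. The way from the arm to the work is clear at z≈220, and the scale is on the far right.

```bash
python3 - <<'E'
from h import *
np.set_printoptions(precision=3,suppress=True)
o=ctrl.get_obs();Rm=R.from_rotvec(o["orientation"]).as_matrix();print(Rm)
d=cam("wrist");print(np.array(d["mount"]),d["camera_matrix"])
t=cam("top");print("rack c", [onz(t,130+x*.4,100+y*.4,36) for x,y in[(125,352),(97,377),(158,375),(96,232),(158,230)]])
print(onz(t,288,224,110))
target=np.array([480,-36,250]);print(Rm.T@(target-o["ee_pos"])/25)
E
```

```text
[[-0.919  0.394 -0.   ]
 [ 0.394  0.919 -0.   ]
 [ 0.    -0.    -1.   ]]
[[   0.      -0.968   -0.25    68.03 ]
 [   1.       0.      -0.       1.056]
 [   0.      -0.25     0.968 -161.371]
 [   0.       0.       0.       1.   ]] [[354.613   0.    281.561]
 [  0.    354.613 208.595]
 [  0.      0.      1.   ]]
rack c [array([456.294, 245.939,  36.   ]), array([429.47 , 274.108,  36.   ]), array([433.194, 210.187,  36.   ]), array([582.235, 282.725,  36.   ]), array([585.936, 216.95 ,  36.   ])]
[502.927 -36.145 110.   ]
[-18.217 -18.761  -1.093]
```

Call:
{"method": "move_arm", "body": {"steps": [[[0, 0, 0], -1, 0], [[0, 0, 0], -1, 0], [[0, 0, 0], -1, 0], [[0, 0, 0], -1, 0], [[0, 0, 0], -1, 0], [[0, 0, 0], -0.2, 0], [[-0.54, -0.97, 0], 0, 0], [[-0.54, -0.97, 0], 0, 0], [[-0.54, -0.97, 0], 0, 0], [[-0.54, -0.97, 0], 0, 0], [[-0.54, -0.97, 0], 0, 0], [[-0.54, -0.97, 0], 0, 0], [[-0.54, -0.97, 0], 0, 0], [[-0.54, -0.97, 0], 0, 0], [[-0.54, -0.97, 0], 0, 0], [[-0.54, -0.97, 0], 0, 0], [[-0.54, -0.97, 0], 0, 0], [[-0.54, -0.97, 0], 0, 0], [[0, 0, 0], 0, 0], [[0, 0, 0], 0, 0]]}}

```text
t: 3.02
ee_pos: [422.8, 290.9, 222.8]
orientation: [-0.07, 3.141, 0.0]
ft_force: [-0.5, 1.2, -0.3]
width: 87.8
grasp_force: 0.0
```

```bash
python3 - <<'E'
from h import *
d=cam("wrist");save(d,"w1")
import pickle;pickle.dump(d,open("w1.pkl","wb"))
for t in["empty_hole","nozzle_rack","fan_nozzle","needle_nozzle"]:
    print(t,[(round(b["p"],2),np.round(b["rect"],1)) for b in cams.boxes_of("wrist",t)[:2]])
print(proj(d,[456,246,36]),d["xyz"])
E
```

```text
empty_hole [(0.77, array([237.3, 248.3,  68.6, 117.1])), (0.67, array([146.7, 173.7,  50.4,  49.2]))]
nozzle_rack [(0.94, array([239.6, 246.8,  67.3, 120. ]))]
fan_nozzle [(0.71, array([231.1, 272.5,  27.3,  30.7])), (0.21, array([238.8, 247.2,  65.9, 119.3]))]
needle_nozzle [(0.57, array([148. , 240.3,  18.6,  56.2]))]
[235.15545044 217.18068786] [355.18644157 288.80495823 384.18153184]
```

View pics/w1.png

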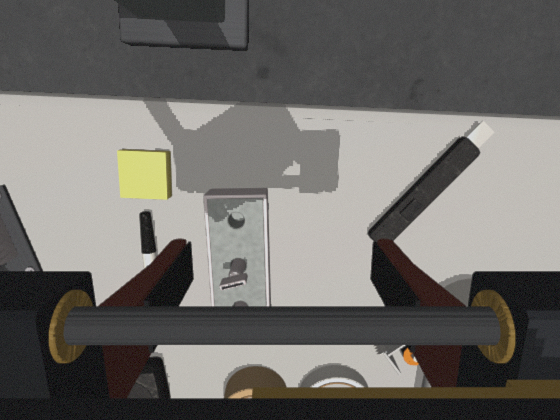

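Call:
{"method": "move_arm", "body": {"steps": [[[0, -0.97, 0], 0, 0], [[0, -0.97, 0], 0, 0], [[0, -0.97, 0], 0, 0], [[0, -0.97, 0], 0, 0], [[0, 0, 0], 0, 0], [[0, 0, 0], 0, 0]]}}

```text
t: 3.77
ee_pos: [426.8, 194.9, 222.8]
orientation: [-0.075, 3.14, 0.001]
ft_force: [-0.1, -0.4, 1.3]
width: 87.8
grasp_force: 0.0
```

The wrist view shows the rack's empty hole at about (237,219), with the fan nozzle behind it at (235,270). I'm taking the second view now.

```bash
python3 - <<'E'
from h import *
import pickle
d=cam("wrist");pickle.dump(d,open("w2.pkl","wb"))
d1=pickle.load(open("w1.pkl","rb"))
print(proj(d,[456,246,36]))
out=[]
for k in(d1,d):
    u,v=proj(k,[456,246,36]).round().astype(int)
    c=k["image"][v-30:v+30,u-40:u+40,::-1];out.append(cv2.resize(c,(560,420),interpolation=cv2.INTER_CUBIC)[:, :400 if 0 else 560]);print(u-40,v-30)
cv2.imwrite("pics/h.png",cv2.resize(np.hstack(out),(800,300)))
for t in["empty_hole","nozzle_rack"]: print(t,[(round(b["p"],2),np.round(b["rect"],1)) for b in cams.boxes_of("wrist",t)[:2]])
E
```

```text
[329.22431379 217.53238997]
195 187
289 188
empty_hole [(0.65, array([329. , 248.6,  66.7, 118.5])), (0.58, array([ 68.2, 235.1, 114.2, 100.1]))]
nozzle_rack [(0.57, array([330.5, 247.1,  62.7, 118.9])), (0.25, array([326.6, 303.9,  12.9,   0.8]))]
```

View pics/h.png

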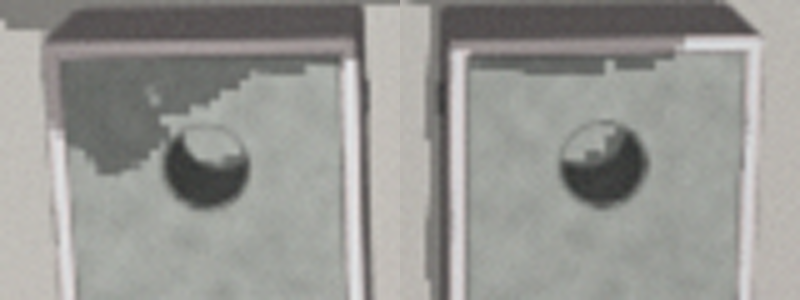

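The empty hole is centred at about (235.9,219.9) in view 1 and (329.3,220.4) in view 2.

Call:
{"method": "move_arm", "body": {"steps": [[[0, -0.97, 0], 0, 0], [[0, -0.97, 0], 0, 0], [[0, -0.97, 0], 0, 0], [[0, -0.97, 0], 0, 0], [[0, -0.97, 0], 0, 0], [[0, -0.97, 0], 0, 0], [[0, -0.97, 0], 0, 0], [[0, -0.97, 0], 0, 0], [[0, 0, 0], 0, 0], [[0, 0, 0], 0, 0]]}}

```text
t: 4.75
ee_pos: [436.8, 1.2, 222.7]
orientation: [-0.075, 3.141, 0.0]
ft_force: [-0.1, -0.0, -0.3]
width: 87.7
grasp_force: 0.0
```

```bash
python3 - <<'E'
from h import *
import pickle
d1,d2=[pickle.load(open(f"w{i}.pkl","rb")) for i in(1,2)]
p=tri([ray(d1,235.9,219.9),ray(d2,329.3,220.4)]);print("hole",p, onz(d1,235.9,219.9,36),onz(d2,329.3,220.4,36))
d=cam("wrist");pickle.dump(d,open("w3.pkl","wb"));save(d,"w3")
for t in["nozzle","port"]: print(t,[(round(b["p"],2),np.round(b["rect"],1)) for b in cams.boxes_of("wrist",t)[:2]])
E
```

```text
hole [459.45312273 246.58721499  34.26582548] [458.85604193 246.79605982  36.        ] [459.03661396 246.32587098  36.        ]
nozzle [(0.75, array([236.2, 271.9,  23.1,  27.9])), (0.31, array([371.9, 372.4,  54.1,  33.5]))]
port [(0.61, array([244.1, 240.1,  96.8, 102.1]))]
```

Call:
{"method": "move_arm", "body": {"steps": [[[0, -0.97, 0], 0, 0], [[0, -0.97, 0], 0, 0], [[0, -0.97, 0], 0, 0], [[0, 0, 0], 0, 0], [[0, 0, 0], 0, 0]]}}

```text
t: 5.32
ee_pos: [440.2, -71.2, 222.6]
orientation: [0.076, -3.141, -0.0]
ft_force: [-0.5, -0.6, 0.1]
width: 88.1
grasp_force: 0.0
```

```bash
python3 - <<'E'
from h import *
import pickle
d=cam("wrist");pickle.dump(d,open("w4.pkl","wb"));save(d,"w4")
for t in["nozzle","port"]: print(t,[(round(b["p"],2),np.round(b["rect"],1)) for b in cams.boxes_of("wrist",t)[:2]])
d3=pickle.load(open("w3.pkl","rb")); out=[]
for k in(d3,d):
    u,v=proj(k,[503,-36,85]).round().astype(int)
    c=k["image"][v-50:v+50,u-50:u+50,::-1];out.append(cv2.resize(c,(400,400),interpolation=cv2.INTER_CUBIC));print(u-50,v-50,c.shape)
cv2.imwrite("pics/n.png",np.hstack(out))
E
```

```text
nozzle [(0.74, array([315.1, 269.9,  21. ,  29.8]))]
port [(0.59, array([310.4, 238.5,  88.1, 101.3])), (0.47, array([469.4, 257.8,  25.3,  94.9]))]
186 217 (100, 100, 3)
266 217 (100, 100, 3)
```

View pics/n.png

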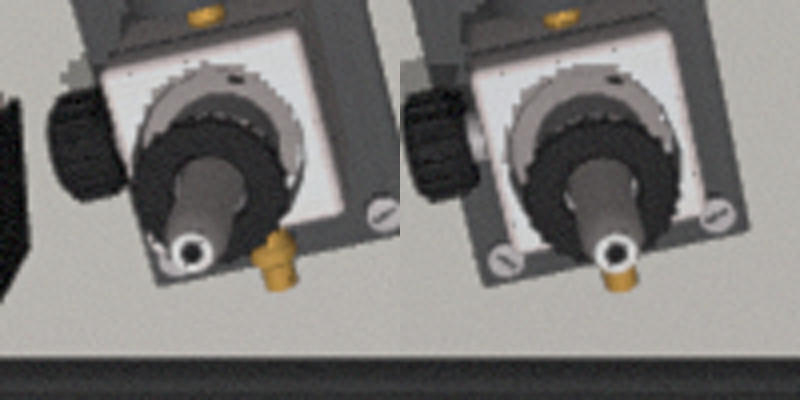

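The nozzle top is at (233.2,279.5) in view 3 and (319.5,279.8) in view 4. The ring flange is centred near (238,264) and (316,264).

```bash
python3 - <<'E'
from h import *
import pickle
np.set_printoptions(precision=2,suppress=True)
d3,d4=[pickle.load(open(f"w{i}.pkl","rb")) for i in(3,4)]
p=tri([ray(d3,233.25,279.5),ray(d4,319.5,279.75)]);print("ntop",p, onz(d3,233.25,279.5,111),onz(d4,319.5,279.75,111))
q=tri([ray(d3,238.1,263.6),ray(d4,316.1,263.6)]);print("ring",q)
for c in(d3,d4):
  for z in(76,80,85):print(z,proj(c,[p[0],p[1],z]))
o=ctrl.get_obs();Rm=R.from_rotvec(o["orientation"]).as_matrix()
t=np.array([p[0],p[1],160]);print(o["ee_pos"],Rm,Rm.T@(t-o["ee_pos"])/25)
E
```

```text
ntop [503.05 -35.34 110.55] [502.81 -35.28 111.  ] [502.85 -35.4  111.  ]
ring [502.59 -35.14  77.91]
76 [238.12 263.12]
80 [237.61 264.85]
85 [236.95 267.07]
76 [315.66 263.32]
80 [316.06 265.05]
85 [316.58 267.27]
[439.9  -70.39 222.57] [[-1.   -0.05 -0.  ]
 [-0.05  1.    0.  ]
 [ 0.    0.   -1.  ]] [-2.59  1.27  2.5 ]
```

Call:
{"method": "move_arm", "body": {"steps": [[[-0.52, 0.25, 0.58], 0, 0.3], [[-0.52, 0.25, 0.58], 0, 0.6], [[-0.52, 0.25, 0.58], 0, 0.73], [[-0.52, 0.25, 0.58], 0, 0.73], [[-0.51, 0.26, 0.58], 0, 0.73], [[0, 0, 0], 0, 0.73], [[0, 0, 0], 0, 0.73], [[0, 0, 0], 0, 0.73], [[0, 0, 0], 0, 0.73]]}}

```text
t: 6.22
ee_pos: [502.8, -36.8, 151.0]
orientation: [-0.077, 3.14, -0.0]
ft_force: [0.6, 0.2, -0.6]
width: 31.4
grasp_force: 0.0
```

```bash
python3 - <<'E'
from h import *
d=cam("wrist");save(d,"w5")
o=ctrl.get_obs();Rm=R.from_rotvec(o["orientation"]).as_matrix();print(o["ee_pos"],o["width"],Rm.T@(np.array([502.9,-35.4,150])-o["ee_pos"])/25)
p=o["ee_pos"];print(proj(d,p),proj(d,[502.9,-35.4,111]))
c=d["image"][140:360,130:430,::-1].copy();cv2.imwrite("pics/w5c.png",cv2.resize(c,(800,587)))
E
```

```text
[502.95061124 -36.9757643  151.05519628] 27.373706318607486 [-0.0010215   0.0630622   0.04219679]
[279.32783275 260.47334178] [282.39303662 234.25180043]
```

View pics/w5c.png

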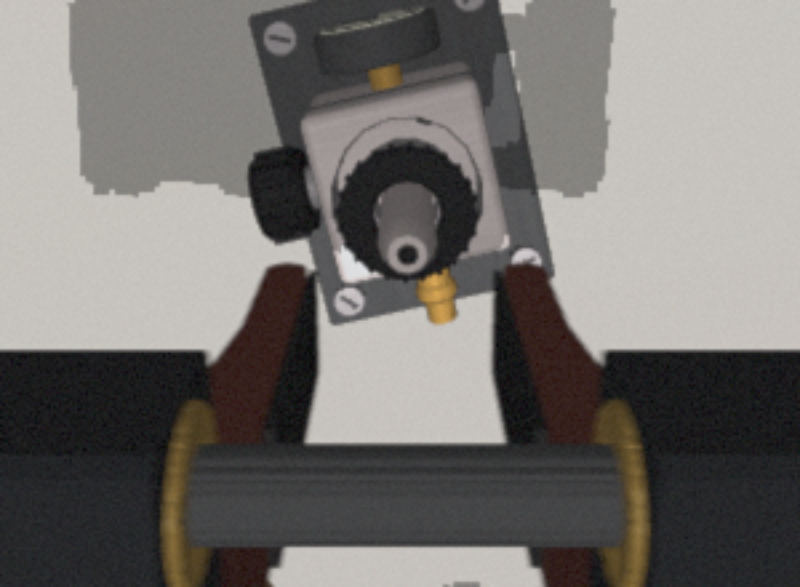

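The fingers' gap is centred at crop column 405 (image 281.9) and the nozzle top at 407 (282.6). So they line up within about 0.5 mm, and the camera's y-mount is off by about 1 mm. I'm lowering astride the nozzle.

Call:
{"method": "move_arm", "body": {"steps": [[[0, 0.02, 0], 0, 0.73], [[0, 0, 0], 0, 0.73], [[0, 0, 0.5], 0, 0.73], [[0, 0, 0.5], 0, 0.73], [[0, 0, 0.5], 0, 0.73], [[0, 0, 0.4], 0, 0.73], [[0, 0, 0], 0, 0.73], [[0, 0, 0], 0, 0.73]]}}

```text
t: 6.93
ee_pos: [502.8, -36.5, 102.5]
orientation: [0.077, -3.14, -0.0]
ft_force: [0.5, -0.4, 0.7]
width: 23.6
grasp_force: 0.0
```

```bash
python3 - <<'E'
from h import *
d=cam("wrist");save(d,"w6")
o=ctrl.get_obs();print(o["ee_pos"],o["width"],o["ft_force"])
p=o["ee_pos"];print(proj(d,p),proj(d,[502.9,-35.4,111]))
c=d["image"][180:330,180:380,::-1].copy();cv2.imwrite("pics/w6c.png",cv2.resize(c,(800,600),interpolation=cv2.INTER_CUBIC))
E
```

```text
[503.2584731  -36.51898655 102.93893304] 23.569463475191032 [-0.18143779 -0.20489348  0.84680053]
[279.61580002 261.45696384] [281.96358297 267.65923706]
```

View pics/w6c.png

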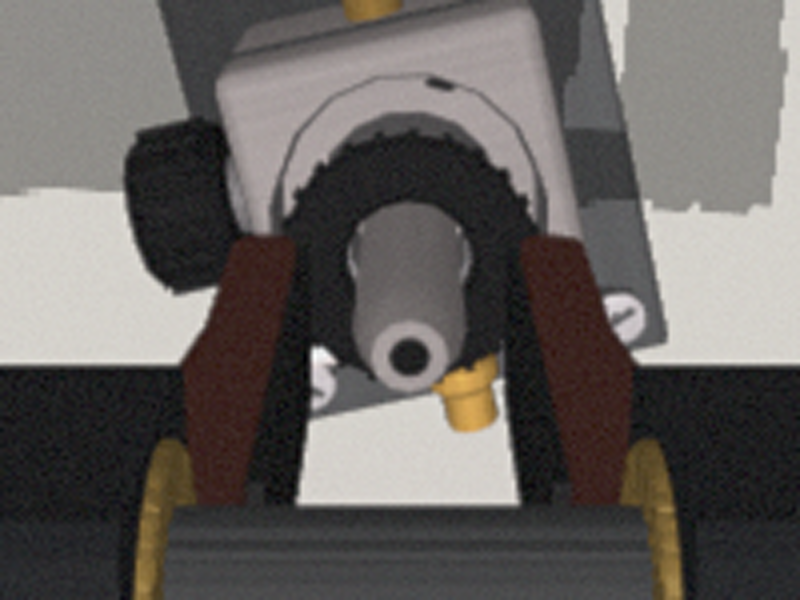

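The gap's centre is at column 410 and the nozzle's at 409, so they are well centred. Now I'm feeling for the ring.

Call:
{"method": "move_arm", "body": {"steps": [[[0, 0, 0.2], 0, 0.73], [[0, 0, 0.2], 0, 0.73], [[0, 0, 0.16], 0, 0.73], [[0, 0, 0], 0, 0.73], [[0, 0, 0], 0, 0.73]]}}

```text
t: 7.4
ee_pos: [502.9, -36.4, 88.4]
orientation: [0.077, -3.14, -0.0]
ft_force: [-0.0, 0.2, -0.0]
width: 23.4
grasp_force: 0.0
```

Call:
{"method": "move_arm", "body": {"steps": [[[0, 0, 0.04], 0, 0.73], [[0, 0, 0.04], 0, 0.73], [[0, 0, 0.04], 0, 0.73], [[0, 0, 0], 0, 0.73]]}}

```text
t: 7.73
ee_pos: [503.0, -36.4, 85.6]
orientation: [0.077, -3.141, -0.0]
ft_force: [0.7, 0.1, -0.0]
width: 23.9
grasp_force: 0.0
```

Call:
{"method": "move_arm", "body": {"steps": [[[0, 0, 0.04], 0, 0.73], [[0, 0, 0.04], 0, 0.73], [[0, 0, 0.02], 0, 0.73], [[0, 0, 0], 0, 0.73], [[0, 0, 0], 0, 0.73]]}}

```text
t: 8.15
ee_pos: [503.1, -36.4, 83.2]
orientation: [0.077, -3.141, -0.0]
ft_force: [-0.7, -0.8, 0.2]
width: 23.7
grasp_force: 0.0
```

Call:
{"method": "move_arm", "body": {"steps": [[[0, 0, 0.04], 0, 0.73], [[0, 0, 0.04], 0, 0.73], [[0, 0, 0], 0, 0.73], [[0, 0, 0], 0, 0.73]]}}

```text
t: 8.48
ee_pos: [503.0, -36.4, 81.1]
orientation: [0.077, -3.14, -0.0]
ft_force: [1.0, -0.2, 0.1]
width: 23.8
grasp_force: 0.0
```

Call:
{"method": "move_arm", "body": {"steps": [[[0, 0, 0.04], 0, 0.73], [[0, 0, 0.04], 0, 0.73], [[0, 0, 0], 0, 0.73], [[0, 0, 0], 0, 0.73]]}}

```text
t: 8.82
ee_pos: [503.2, -36.4, 79.3]
orientation: [-0.077, 3.14, -0.0]
ft_force: [0.4, -0.5, 3.8]
width: 23.6
grasp_force: 1.9
```

Call:
{"method": "move_arm", "body": {"steps": [[[0, 0, 0.04], 0, 0.73], [[0, 0, 0.04], 0, 0.73], [[0, 0, 0], 0, 0.73], [[0, 0, 0], 0, 0.73]]}}

```text
t: 9.15
ee_pos: [503.2, -36.4, 77.5]
orientation: [-0.077, 3.14, -0.0]
ft_force: [-0.8, -0.1, 6.3]
width: 23.6
grasp_force: 3.4
```

Call:
{"method": "move_arm", "body": {"steps": [[[0, 0, 0.04], 0, 0.73], [[0, 0, 0], 0, 0.73], [[0, 0, 0], 0, 0.73]]}}

```text
t: 9.4
ee_pos: [503.3, -36.4, 76.6]
orientation: [-0.077, 3.14, -0.0]
ft_force: [-1.7, 0.3, 7.9]
width: 23.8
grasp_force: 4.1
```

Call:
{"method": "move_arm", "body": {"steps": [[[0, 0, 0.04], 0, 0.73], [[0, 0, 0], 0, 0.73], [[0, 0, 0], 0, 0.73]]}}

```text
t: 9.65
ee_pos: [503.3, -36.4, 75.8]
orientation: [-0.077, 3.14, -0.0]
ft_force: [-1.7, 0.4, 9.7]
width: 23.5
grasp_force: 4.8
```

Call:
{"method": "move_arm", "body": {"steps": [[[0, 0, 0.02], 0, 0.73], [[0, 0, 0], 0, 0.73], [[0, 0, 0], 0, 0.73]]}}

```text
t: 9.9
ee_pos: [503.2, -36.4, 75.3]
orientation: [-0.077, 3.14, -0.0]
ft_force: [-3.4, 0.2, 9.4]
width: 24.0
grasp_force: 5.2
```

Call:
{"method": "move_arm", "body": {"steps": [[[0, 0, 0.02], 0, 0.73], [[0, 0, 0], 0, 0.73], [[0, 0, 0], 0, 0.73]]}}

```text
t: 10.15
ee_pos: [503.3, -36.4, 75.2]
orientation: [-0.077, 3.14, -0.0]
ft_force: [-3.8, 0.4, 15.5]
width: 23.6
grasp_force: 7.5
```

The ring is at its stop (15.5 N, no longer yielding). Gripping now.

Call:
{"method": "move_arm", "body": {"steps": [[[0, 0, 0], 0, 0.82], [[0, 0, 0], 0, 0.85], [[0, 0, 0], 0, 0.88], [[0, 0, 0], 0, 1], [[0, 0, 0], 0, 1], [[0, 0, 0], 0, 1], [[0, 0, 0], 0, 1]]}}

```text
t: 10.73
ee_pos: [504.1, -36.5, 75.2]
orientation: [-0.077, 3.138, -0.0]
ft_force: [-1.5, 0.6, 11.2]
width: 13.6
grasp_force: 32.1
```

Call:
{"method": "move_arm", "body": {"steps": [[[0, 0, -0.07], 0, 1], [[0, 0, -0.08], 0, 1]]}}

```text
t: 10.9
ee_pos: [504.0, -36.5, 78.4]
orientation: [-0.077, 3.139, -0.0]
ft_force: [1.7, -0.1, -0.6]
width: 13.7
grasp_force: 30.6
```

Call:
{"method": "move_arm", "body": {"steps": [[[0, 0, -0.06], 0, 1], [[0, 0, -0.06], 0, 1], [[0, 0, -0.06], 0, 1]]}}

```text
t: 11.15
ee_pos: [503.0, -36.4, 82.2]
orientation: [0.077, -3.141, -0.0]
ft_force: [1.9, 0.7, -4.1]
width: 13.1
grasp_force: 30.0
```

Call:
{"method": "move_arm", "body": {"steps": [[[0, 0, -0.2], 0, 1], [[0, 0, -0.3], 0, 1], [[0, 0, -0.4], 0, 1], [[0, 0, -0.5], 0, 1], [[0, 0, -0.5], 0, 1], [[0, 0, -0.5], 0, 1], [[0, 0, -0.5], 0, 1], [[0, 0, -0.3], 0, 1], [[0, 0, 0], 0, 1], [[0, 0, 0], 0, 1]]}}

```text
t: 11.98
ee_pos: [502.9, -36.5, 162.9]
orientation: [-0.077, 3.14, -0.0]
ft_force: [-0.0, 0.4, -1.3]
width: 13.3
grasp_force: 30.0
```

```bash
python3 - <<'E'
from h import *
d=cam("wrist");save(d,"w7")
o=ctrl.get_obs();Rm=R.from_rotvec(o["orientation"]).as_matrix();print(o["ee_pos"],o["width"],o["ft_force"],Rm)
# nozzle at grip ee approx (503.2,-36.5); measured nozzle 502.93,-35.35; hole 458.95,246.55
t=np.array([458.95-502.93,246.55+35.35,0])+np.array([503.2,-36.5,0]);print(t,(Rm.T@(t-o["ee_pos"])/25)[:2])
for t in["nozzle","port"]: print(t,[(round(b["p"],2),np.round(b["rect"],1)) for b in cams.boxes_of("wrist",t)[:2]])
c=d["image"][180:330,180:380,::-1].copy();cv2.imwrite("pics/w7c.png",cv2.resize(c,(800,600),interpolation=cv2.INTER_CUBIC))
E
```

```text
[502.6021992  -36.42378209 162.34332227] 13.392697257893039 [ 0.23263742  0.45706659 -1.39616519] [[-9.98803366e-01 -4.89034197e-02 -5.39362940e-04]
 [-4.89034237e-02  9.98803512e-01 -5.78486670e-06]
 [ 5.39000498e-04  2.05987500e-05 -9.99999855e-01]]
[459.22 245.4    0.  ] [ 1.17842543 11.34419108]
nozzle [(0.76, array([281.3, 264.6,  32.2,  85.9]))]
port [(0.73, array([280.7, 186. , 110. , 120.2]))]
```

View pics/w7c.png

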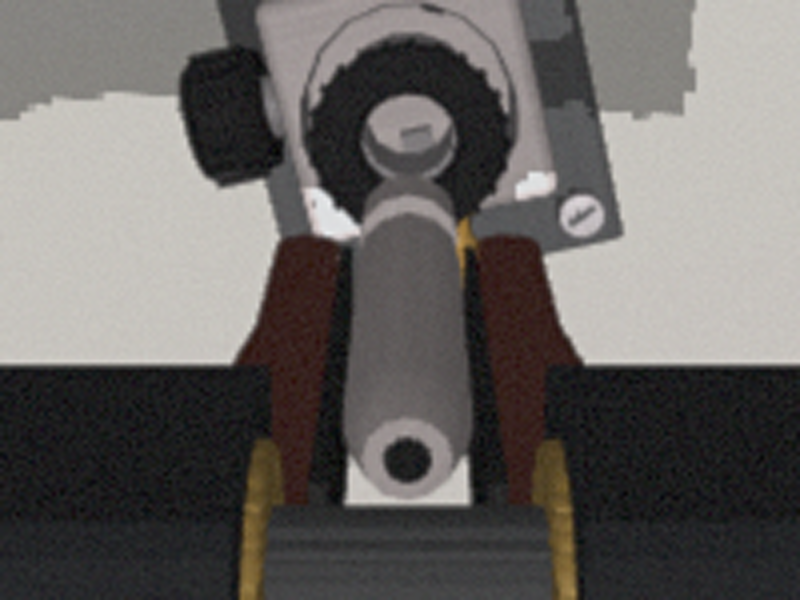

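The nozzle is out and held between the pads: its top is at about (282,294), and the groove is visible at about (281,231). The empty port is behind it.

Call:
{"method": "move_arm", "body": {"steps": [[[0.1, 0.94, 0], 0, 1], [[0.1, 0.94, 0], 0, 1], [[0.1, 0.94, 0], 0, 1], [[0.1, 0.94, 0], 0, 1], [[0.1, 0.94, 0], 0, 1], [[0.1, 0.94, 0], 0, 1], [[0.1, 0.94, 0], 0, 1], [[0.1, 0.94, 0], 0, 1], [[0.1, 0.94, 0], 0, 1], [[0.1, 0.94, 0], 0, 1], [[0.1, 0.94, 0], 0, 1], [[0.08, 0.94, 0.5], 0, 1], [[0, 0.06, 0.8], 0, 1], [[0, 0, 0.5], 0, 1], [[0, 0, 0.5], 0, 1], [[0, 0, 0], 0, 1], [[0, 0, 0], 0, 1], [[0, 0, 0], 0, 1]]}}

```text
t: 13.63
ee_pos: [459.9, 245.3, 105.0]
orientation: [0.077, -3.14, 0.0]
ft_force: [0.1, -1.0, -1.1]
width: 13.3
grasp_force: 30.0
```

```bash
python3 - <<'E'
from h import *
d=cam("wrist");save(d,"w8")
o=ctrl.get_obs();Rm=R.from_rotvec(o["orientation"]).as_matrix();p=o["ee_pos"];print(p,o["width"],o["ft_force"])
t=np.array([459.22,245.4,p[2]]);print((Rm.T@(t-p)/25))
for n,h in(("top",35.8),("groove",-19.2),("foot",-39.2)):
  print(n,[proj(d,p+Rm@np.array([dx,0,-h])).round(1) for dx in(-1,0,1)])
print("hole",proj(d,[459,246.5,36]),"tcp-line at z36",proj(d,[p[0],p[1],36]))
u,v=proj(d,[459,246.5,36]).round().astype(int)
c=d["image"][170:320,180:380,::-1].copy();cv2.imwrite("pics/w8c.png",cv2.resize(c,(800,600),interpolation=cv2.INTER_CUBIC))
E
```

```text
[460.12357329 245.35262749 105.40314601] 13.502467187334855 [-0.4793549   0.29362952 -1.43843975]
[ 3.60076328e-02  3.65406396e-03 -1.89167147e-05]
top [array([279.3, 299.3]), array([279.3, 297. ]), array([279.3, 294.6])]
groove [array([280. , 248.8]), array([280., 247.]), array([280. , 245.3])]
foot [array([280.2, 236.7]), array([280.2, 235.1]), array([280.2, 233.5])]
hole [282.10704072 219.2354638 ] tcp-line at z36 [280.33213076 220.74842602]
```

View pics/w8c.png

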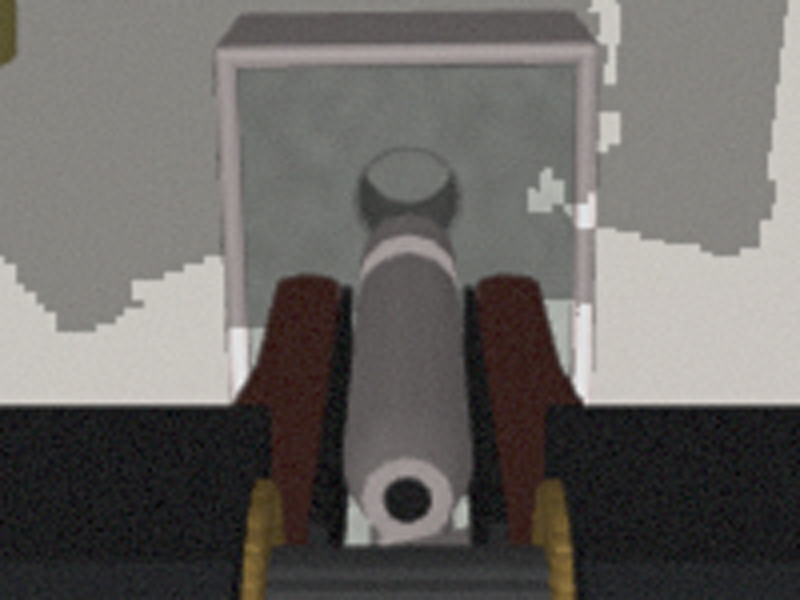

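The hole mouth is at (281.6,218.6) and the nozzle's foot is at column 281.7, so they line up sideways. In x I correct by +0.8 mm along tool x, then lower.

Call:
{"method": "move_arm", "body": {"steps": [[[0.03, 0, 0.2], 0, 1], [[0, 0, 0.3], 0, 1], [[0, 0, 0.3], 0, 1], [[0, 0, 0.25], 0, 1], [[0, 0, 0], 0, 1], [[0, 0, 0], 0, 1]]}}

```text
t: 14.18
ee_pos: [458.6, 245.0, 78.0]
orientation: [0.077, -3.139, 0.001]
ft_force: [0.5, -0.0, -1.6]
width: 13.4
grasp_force: 30.0
```

Call:
{"method": "move_arm", "body": {"steps": [[[0, 0, 0.04], 0, 1], [[0, 0, 0.04], 0, 1], [[0, 0, 0.04], 0, 1], [[0, 0, 0], 0, 1], [[0, 0, 0], 0, 1]]}}

```text
t: 14.6
ee_pos: [459.1, 245.3, 75.8]
orientation: [-0.077, 3.14, 0.0]
ft_force: [-0.9, -0.2, -1.1]
width: 12.8
grasp_force: 30.0
```

Call:
{"method": "move_arm", "body": {"steps": [[[0, 0, 0.04], 0, 1], [[0, 0, 0.04], 0, 1], [[0, 0, 0.02], 0, 1], [[0, 0, 0], 0, 1], [[0, 0, 0], 0, 1]]}}

```text
t: 15.02
ee_pos: [458.9, 245.2, 73.1]
orientation: [0.077, -3.14, 0.0]
ft_force: [-0.9, 0.7, -0.7]
width: 13.1
grasp_force: 30.0
```

Call:
{"method": "move_arm", "body": {"steps": [[[0, 0, 0.04], 0, 1], [[0, 0, 0.04], 0, 1], [[0, 0, 0.02], 0, 1], [[0, 0, 0], 0, 1], [[0, 0, 0], 0, 1]]}}

```text
t: 15.43
ee_pos: [458.9, 245.2, 70.6]
orientation: [0.077, -3.141, 0.0]
ft_force: [-0.5, -0.9, -1.3]
width: 13.2
grasp_force: 30.0
```

Call:
{"method": "move_arm", "body": {"steps": [[[0, 0, 0.08], 0, 1], [[0, 0, 0.08], 0, 1], [[0, 0, 0.08], 0, 1], [[0, 0, 0.08], 0, 1], [[0, 0, 0.08], 0, 1], [[0, 0, 0], 0, 1]]}}

```text
t: 15.93
ee_pos: [458.7, 245.1, 60.2]
orientation: [0.077, -3.14, 0.001]
ft_force: [0.1, 0.8, -0.3]
width: 13.4
grasp_force: 30.0
```

Call:
{"method": "move_arm", "body": {"steps": [[[0, 0, 0.08], 0, 1], [[0, 0, 0.08], 0, 1], [[0, 0, 0.08], 0, 1], [[0, 0, 0.08], 0, 1], [[0, 0, 0], 0, 1]]}}

```text
t: 16.35
ee_pos: [458.7, 245.1, 52.2]
orientation: [0.077, -3.14, 0.0]
ft_force: [-0.7, 1.0, -1.0]
width: 13.2
grasp_force: 30.0
```

Call:
{"method": "move_arm", "body": {"steps": [[[0, 0, 0.06], 0, 1], [[0, 0, 0.04], 0, 1], [[0, 0, 0], 0, 1], [[0, 0, 0], 0, 1]]}}

```text
t: 16.68
ee_pos: [459.0, 245.3, 50.2]
orientation: [0.077, -3.141, 0.0]
ft_force: [-0.2, 0.5, -1.3]
width: 13.2
grasp_force: 30.0
```

Call:
{"method": "move_arm", "body": {"steps": [[[0, 0, 0.04], 0, 1], [[0, 0, 0.04], 0, 1], [[0, 0, 0], 0, 1], [[0, 0, 0], 0, 1]]}}

```text
t: 17.02
ee_pos: [459.0, 245.2, 48.1]
orientation: [0.077, -3.141, 0.0]
ft_force: [0.3, 0.3, -1.8]
width: 13.1
grasp_force: 30.0
```

Call:
{"method": "move_arm", "body": {"steps": [[[0, 0, 0.03], 0, 1], [[0, 0, 0.02], 0, 1], [[0, 0, 0], 0, 1], [[0, 0, 0], 0, 1]]}}

```text
t: 17.35
ee_pos: [459.1, 245.3, 47.2]
orientation: [-0.077, 3.14, 0.0]
ft_force: [-0.4, -0.2, 3.1]
width: 13.1
grasp_force: 30.0
```

The nozzle reached the floor at the predicted height. Releasing and withdrawing straight up.

Call:
{"method": "move_arm", "body": {"steps": [[[0, 0, 0], 0, 0.8], [[0, 0, 0], 0, 0.7], [[0, 0, 0], 0, 0.6], [[0, 0, 0], 0, 0.6], [[0, 0, 0], 0, 0.6], [[0, 0, -0.3], 0, 0.6], [[0, 0, -0.6], 0, 0.6], [[0, 0, -0.9], 0, 0.6], [[0, 0, -0.9], 0, 0.6], [[0, 0, -0.9], 0, 0.6], [[0, 0, -0.9], 0, 0.6], [[0, 0, -0.9], 0, 0.6], [[0, 0, -0.6], 0, 0.6], [[0.8, 0, 0], 0, 0.6], [[0.8, 0, 0], 0, 0.6], [[0, 0, 0], 0, 0.6], [[0, 0, 0], 0, 0.6]]}}

```text
t: 18.77
ee_pos: [418.8, 243.4, 197.5]
orientation: [-0.078, 3.14, 0.0]
ft_force: [-0.5, -0.6, 0.8]
width: 35.3
grasp_force: 0.0
```

```bash
python3 - <<'E'
from h import *
d=cam("wrist");save(d,"w9");o=ctrl.get_obs();print(o["ee_pos"],o["width"],o["ft_force"])
print("expected top",proj(d,[459,246.4,83]),"hole",proj(d,[459,246.4,36]))
cv2.imwrite("pics/w9c.png",cv2.resize(d["image"][120:345,130:430,::-1],(800,600),interpolation=cv2.INTER_CUBIC))
E
```

```text
[419.55154032 243.54399646 197.4775531 ] 34.96301050193125 [-0.46884135  0.43874175 -0.16924268]
expected top [281.66125207 251.49323918] hole [281.64083099 233.46702544]
```

View pics/w9c.png

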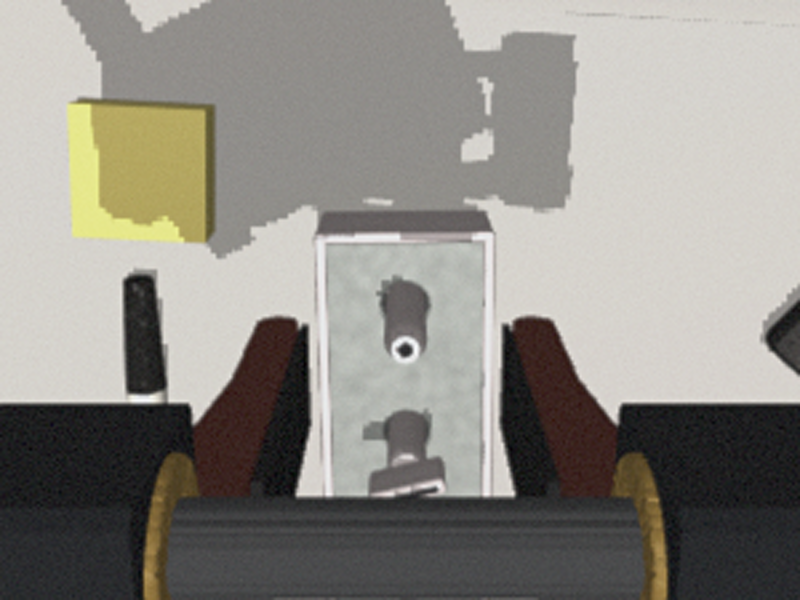

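The nozzle stands upright in the hole. Its top is at image (281.7,250.6), against an expected (281.7,251.5), the neighbouring nozzles are undisturbed and the gripper is clear.

```bash
python3 -c "
from workcell import ctrl
print(ctrl.close_job())"
```

```text
the job is handed in; nothing more can be done
None
```

The nozzle is out of the port and standing in the rack's empty hole; the last picture shows it upright, it met the hole's floor at the expected height, and the job was handed in at about 19 s, with no verdict returned.

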